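# Snap the sample jars shut in order

## Task

The caps of the sample jars on the tray are sitting loose: with the fingertips, gently press the red cap fully home, then the yellow one, then the blue one, and leave the white-capped jar open. Do not pick up, tip or push aside any jar, and leave everything else on the bench where it stands.

Things in the scene. Friction and masses are not known exactly. Their poses are not given: they have to be found in the camera images.
- tray: grey plastic spill tray, fixed to the bench, 300 mm (its x) by 460 mm (its y), floor top 4 mm above the work surface, rim 14 mm high; origin at the centre of its underside. The four sample jars stand on it in a loose row along its y, in any order, centres at least 85 mm apart; a small vial stands near its +x rim and a spatula lies along its -x rim
- jar_red: loose amber glass sample jar with paper label and red snap cap, about 0.25 kg, body 58 mm across and 52 mm tall, clear neck 40 mm across above it; origin at the centre of its underside, z up the jar
- cap_red_top (a point): centre of the flat top of the red cap (rim 50 mm across, its springy centre 42 mm across stands 5 mm proud of the rim and this point is on it); with the cap fully raised it is 83 mm above the jar's underside, fully home and let go 75 mm; moves with the cap. The springy centre gives about 1 mm per 3.5 N, up to 5 mm, and returns
- cap_red (a joint): how far the red cap is pushed down on its jar, m: 0 is fully raised, 0.008 is fully home against its stop; at the start between 0 and 0.0015. It slides against about 3 N of friction and stays where it is left; pressing on with 6 to 10 N brings it home, over 25 N could crack the jar
- jar_yellow: loose amber glass sample jar with paper label and yellow snap cap, about 0.25 kg, body 58 mm across and 78 mm tall, clear neck 40 mm across above it; origin at the centre of its underside, z up the jar
- cap_yellow_top (a point): centre of the flat top of the yellow cap (rim 50 mm across, its springy centre 42 mm across stands 5 mm proud of the rim and this point is on it); with the cap fully raised it is 109 mm above the jar's underside, fully home and let go 101 mm; moves with the cap. The springy centre gives about 1 mm per 3.5 N, up to 5 mm, and returns
- cap_yellow (a joint): how far the yellow cap is pushed down on its jar, m: 0 is fully raised, 0.008 is fully home against its stop; at the start between 0 and 0.0015. It slides against about 3 N of friction and stays where it is left; pressing on with 6 to 10 N brings it home, over 25 N could crack the jar
- jar_blue: loose amber glass sample jar with paper label and blue snap cap, about 0.25 kg, body 58 mm across and 65 mm tall, clear neck 40 mm across above it; origin at the centre of its underside, z up the jar
- cap_blue_top (a point): centre of the flat top of the blue cap (rim 50 mm across, its springy centre 42 mm across stands 5 mm proud of the rim and this point is on it); with the cap fully raised it is 96 mm above the jar's underside, fully home and let go 88 mm; moves with the cap. The springy centre gives about 1 mm per 3.5 N, up to 5 mm, and returns
- cap_blue (a joint): how far the blue cap is pushed down on its jar, m: 0 is fully raised, 0.008 is fully home against its stop; at the start between 0 and 0.0015. It slides against about 3 N of friction and stays where it is left; pressing on with 6 to 10 N brings it home, over 25 N could crack the jar
- jar_white: loose amber glass sample jar with paper label and white snap cap, about 0.25 kg, body 58 mm across and 70 mm tall, clear neck 40 mm across above it; origin at the centre of its underside, z up the jar
- cap_white_top (a point): centre of the flat top of the white cap (rim 50 mm across, its springy centre 42 mm across stands 5 mm proud of the rim and this point is on it); with the cap fully raised it is 101 mm above the jar's underside, fully home and let go 93 mm; moves with the cap. The springy centre gives about 1 mm per 3.5 N, up to 5 mm, and returns
- cap_white (a joint): how far the white cap is pushed down on its jar, m: 0 is fully raised, 0.008 is fully home against its stop; at the start between 0 and 0.0015. It slides against about 3 N of friction and stays where it is left; pressing on with 6 to 10 N brings it home, over 25 N could crack the jar
- vial: small loose vial on the tray, 24 mm across, 45 mm tall, origin at the centre of its underside
- spatula: thin loose steel lab spatula lying on the tray, 160 mm long along its x, 6 mm thick, origin under its middle
- flask: loose conical flask, 84 mm across, 117 mm tall, left of the tray, origin at the centre of its underside
- beaker: loose glass beaker, 70 mm across, 90 mm tall, left of the tray, origin at the centre of its underside
- washbottle: loose white bottle with red cap, 68 mm across, 170 mm tall, right of the tray, origin at the centre of its underside
- corkring: loose cork ring, 100 mm across, 25 mm tall, right of the tray, origin at the centre of its underside
Mind the look-alikes: they are no part of the job. Leave any pink or turquoise look-alike of the jar_blue alone.

How it is judged:
On the way, in this order (a step that is already met when the one before it is completed fails the run):
1. the red cap is pressed home (value of joint cap_red above 0.006 m), for 0.1 s.
2. the yellow cap is pressed home (value of joint cap_yellow above 0.006 m), for 0.1 s.
3. the blue cap is pressed home (value of joint cap_blue above 0.006 m), for 0.1 s.
At the end, for the whole second after the job is handed in: The red, yellow and blue caps are home (pushed down more than 6 of 8 mm), the white cap is still up (pushed down less than 4 mm), and all four jars stand upright at rest on the tray within 25 mm of where they began, as does everything else loose (value of joint each of cap_red, cap_yellow, cap_blue above 0.006 m and value of joint cap_white below 0.004 m and angle between each of jar_red, jar_yellow, jar_blue, jar_white's own z axis and vertical below 0.05 rad and distance of each of jar_red, jar_yellow, jar_blue, jar_white, vial, spatula, flask, beaker, washbottle, corkring from where it was at the start of the episode below 0.025 m and linear speed of each of jar_red, jar_yellow, jar_blue, jar_white below 0.02 m/s and height (world z) of each of jar_red, jar_yellow, jar_blue, jar_white below 0.008 m); the robot touches nothing.
It fails at once if a cap is pushed down before its turn; or the white cap is pushed down (beyond 4 mm) (((value of joint cap_yellow above 0.004 m and not (value of joint cap_red above 0.006 m)) or (value of joint cap_blue above 0.004 m and not (value of joint cap_yellow above 0.006 m))) or value of joint cap_white above 0.004 m).
It fails at once if a jar is pressed harder than 25 N ((contact force between the fingers and jar_red above 25 N or contact force between the fingers and jar_yellow above 25 N or contact force between the fingers and jar_blue above 25 N or contact force between the fingers and jar_white above 25 N)).
It fails at once if a jar is touched by the arm or hand rather than the fingers ((contact force between the arm and jar_red above 1 N or contact force between the arm and jar_yellow above 1 N or contact force between the arm and jar_blue above 1 N or contact force between the arm and jar_white above 1 N)).
It fails at once if a jar is lifted more than 10 mm off the tray; or a jar tips by more than 0.3 rad; or a jar is shifted more than 25 mm (height (world z) of any of jar_red, jar_yellow, jar_blue, jar_white above 0.014 m or angle between any of jar_red, jar_yellow, jar_blue, jar_white's own z axis and vertical above 0.3 rad or distance of any of jar_red, jar_yellow, jar_blue, jar_white from where it was at the start of the episode above 0.025 m).
It fails at once if another thing on the bench is shifted more than 25 mm (distance of any of vial, spatula, flask, beaker, washbottle, corkring from where it was at the start of the episode above 0.025 m).
It also fails if it takes over 58 s, if anything falls off the work surface, if the arm or the gripper's body presses on something with over 40 N, if the wrist force passes 120 N, or if a joint passes its speed limit or range.

## Robot

A 6-joint arm with a two-finger parallel gripper is mounted at the origin on the work surface. World frame = base frame: x ahead of the robot, y to its left, z up, the work surface at z = 0. Lengths are in m, angles in rad, forces in N, time in s.
With the tool pointing down it reaches from about 0.25 to 0.725 m from the base axis. Payload 4 kg.
Tool frame: the origin (TCP) lies at the very end of the fingers, on their centre line; the grasp point (between the pads) lies 19 mm behind it; y points along the fingers, x is the direction in which the jaws open and shut, and the axes are right-handed (so a half turn about y gives the same grasp; the last joint's range is limited). The gripper opens to 85 mm and grips with 20 to 120 N. Pads are 22 mm wide; open, the fingers measure 114 mm over their backs; the gripper's body (76 mm by 85 mm) begins 54 mm behind the grasp point. The pads swing forward as they close: fully open they stand 13 mm farther back than shut.
Start: joints at [1.283, 0.241, 0.005, 1.335, 0, 1.571], TCP at [0.142, 0.479, 0.231] pointing down, gripper open.
Joint ranges: [-2.72, 2.72], [-1.05, 1.87], [-1.09, 1.28], [-1.99, 2.15], [-1.42, 1.44], [-3.14, 3.14]. Speed limits (rad/s): [2.79, 2.79, 3.14, 3.14, 3.14, 3.14].

## Interface

Orientations are given as a unit quaternion [w, x, y, z].
In Python, from station import bot, cams, models gives the robot as it stands.
- The arm moves only by the tool drive_tool, never from a script. Its argument "moves" is one flat list of numbers, 7 for each row, row after row: the shift along the tool's x, y, z as a fraction of full scale, then the turn, a rotation vector about the tool's x, y, z as a fraction of full scale, then the closure, from -1 (fully open) to 1 (shut). A call has 1 to 12 rows; each row is the pose to reach, as a shift and turn from the pose commanded when the call began, along the tool's axes at that moment, turning the shorter way round; what a row does not reach only later rows make up. Full scale, the value 1, is 200 mm for a shift and 180 degrees for a turn. A row lasts 1/10 s, in which the tool goes at most 50 mm and 8.59 degrees, less where a joint would pass 70% of its speed; a pose out of reach is approached as far as the arm can. A call with a number of a shift or a turn outside -1 to 1 is refused whole. A call with a gripper value outside its range is refused whole. The fingers move at their own pace and stop on an object; "squeeze" is the grip in N (left out, the last holds). Time passes only in rows, so rows that repeat a pose let the fingers close. It gives the time, the measured TCP pose, the force and the opening at its end, in the units of the state.
- bot.get_state(): the state, without advancing time (a new reading comes with each control period).
- cams.snapshot(name): name is "side" or "top" or "wrist"; returns a dict with "color" (480x640x3 uint8, red, green, blue), "fx", "fy", "cx", "cy" (pixels), "dist_coeffs" ([k1, k2, p1, p2, k3] as OpenCV has them; the pictures are not rectified), "R" (3x3) and "t" (3): a world point X has camera coordinates R X + t. Camera axes: x right, y down, z forward; pixel columns grow to the right and rows downward; lengths in m; the calibration is good to about 2 mm. A picture is of the moment at which its call begins. There is no depth.
- bot.close_job(): hands the job in, once; it reports no verdict.
Trained networks look in a picture, given as the dict that the camera call returned (one of the last four; its "shot" number tells which), for a name from the list of things; names that differ only in an ending like _2 or _b are one class to them, and where a whole thing is asked for, a point or a joint stands for the part that bears it (a point fixed in the world has none). Each returns a list of dicts, best first, with "score" (0 to 1); they miss things now and then, are a little off and sometimes report something else, mostly with a low value. They report only what shows in the picture. A call takes as long as a camera call. They do not tell look-alikes from the thing itself.
- models.boxes_of(picture, name): "centre" ([column, row] in pixels, amid what is visible of it).
- models.trace(picture, name): "mask" (480x640 bool, what is visible of it) and "centre" ([column, row] in pixels, amid what is visible of it).
The state is a dict: "t": time; "joint_positions": joint angles; "joint_vel": joint speeds; "joint_torque": joint torques, N m; "ee_pos": TCP position; "eef_rot": TCP orientation; "wrist_force": force on the tool from outside, world axes, zero at the start; "torque": the same for the moment, N m; "width": finger opening in m.
Only numpy, scipy, OpenCV 4.12 (cv2) and the standard library are available. Lean on these libraries where they do the work, as an engineer would, in place of code of your own. Each camera call takes 0.05 s, during which the arm holds its last target.

## Working session

There is one attempt and no reset: what is moved stays moved. The work goes in short steps, Python scripts to look and compute and a tool call to move; the robot and the scene stay as the last step left them, time stands still between calls to the robot, and variables do not carry over. Pictures are saved under pics/ and viewed, and the job is handed in when it is done.

Besides the shell and the picture viewer there is one more tool, called after "Emit:" as name(argument=value, ...) on one line, values as JSON. drive_tool: Moves the arm, as the interface text tells. Shift numbers are shares of 200 mm and turn numbers shares of 180 degrees, none past 1 either way. Its arguments: {"type":"object","properties":{"moves":{"type":"array","items":{"type":"number"}},"squeeze":{"type":"number"}},"required":["moves"]}

```bash
ls; mkdir -p pics; cat > h.py <<'E'
import numpy as np,cv2,pickle
from station import bot,cams,models
def save(p,n): cv2.imwrite('pics/'+n+'.png',cv2.cvtColor(p['color'],cv2.COLOR_RGB2BGR))
def K(p): return np.array([[p['fx'],0,p['cx']],[0,p['fy'],p['cy']],[0,0,1.]])
def ray(p,uv):
    x=cv2.undistortPoints(np.array([[uv]],float),K(p),np.array(p['dist_coeffs'],float))[0,0]
    R=np.array(p['R']);t=np.array(p['t'])
    return -R.T@t, R.T@np.array([x[0],x[1],1])
def atz(p,uv,z):
    o,d=ray(p,uv); return o+d*(z-o[2])/d[2]
def proj(p,X):
    R=np.array(p['R']);q,_=cv2.projectPoints(np.array(X,float).reshape(-1,1,3),cv2.Rodrigues(R)[0],np.array(p['t'],float),K(p),np.array(p['dist_coeffs'],float)); return q[:,0]
def tri(obs):
    A=0;b=0
    for p,uv in obs:
        o,d=ray(p,uv);d=d/np.linalg.norm(d);P=np.eye(3)-np.outer(d,d);A=A+P;b=b+P@o
    return np.linalg.solve(A,b)
E
python3 - <<'E'
from h import *
s=bot.get_state();print({k:np.round(v,4) for k,v in s.items()})
for n in ['top','side','wrist']:
    p=cams.snapshot(n);save(p,n+'0');print(n,p['fx'],np.round(-np.array(p['R']).T@p['t'],3))
    for c in ['cap_red_top','cap_yellow_top','cap_blue_top','cap_white_top']:
        for f in (models.boxes_of,):
            print(c,[(np.round(r['centre'],1),round(r['score'],2)) for r in f(p,c)])
E
```

```text
pics
{'t': np.float64(0.0), 'joint_positions': array([ 1.283 ,  0.2414,  0.0037,  1.3352, -0.    ,  1.5708]), 'joint_vel': array([-0.0017,  0.0002, -0.0022,  0.0005, -0.0006, -0.0001]), 'joint_torque': array([-1.40000e-03, -3.72319e+01,  2.52406e+01,  1.69000e-02,
        2.00000e-04,  0.00000e+00]), 'ee_pos': array([0.1418, 0.4788, 0.2304]), 'eef_rot': array([-0.5661,  0.567 ,  0.4225, -0.4237]), 'wrist_force': array([-0.3308, -0.2173,  0.3374]), 'torque': array([ 0.0227, -0.0298, -0.0112]), 'width': np.float64(0.0855)}
top 578.897154035562 [0.339 0.006 1.785]
cap_red_top [(array([408.3, 245.5]), 0.7)]
cap_yellow_top []
cap_blue_top [(array([298.7, 245.6]), 0.74), (array([253.1, 199.1]), 0.52)]
cap_white_top [(array([341.5, 246.2]), 0.69)]
side 522.1421070101901 [ 0.058 -0.848  1.048]
cap_red_top [(array([360.3, 311.8]), 0.66)]
cap_yellow_top []
cap_blue_top [(array([311. , 188.1]), 0.64), (array([278.1, 194.3]), 0.5), (array([293.8, 231.2]), 0.48)]
cap_white_top [(array([270.6, 180.2]), 0.65), (array([316. , 253.7]), 0.48), (array([331. , 304.9]), 0.46)]
wrist 364.5944766607146 [0.069 0.502 0.373]
cap_red_top []
cap_yellow_top []
cap_blue_top [(array([348.6, 406.6]), 0.18)]
cap_white_top []
```

View pics/top0.png

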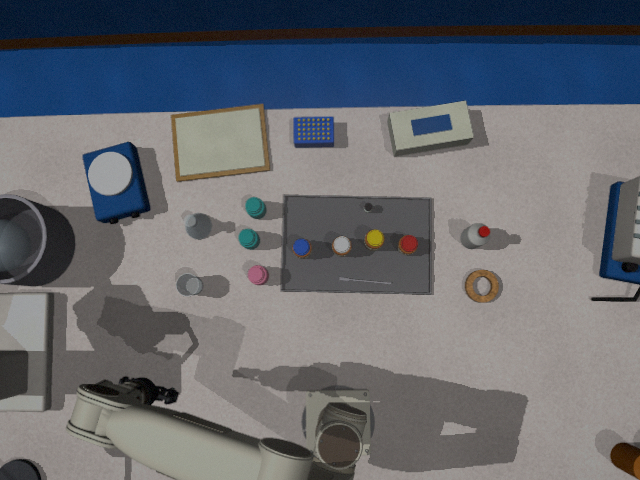

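View pics/side0.png

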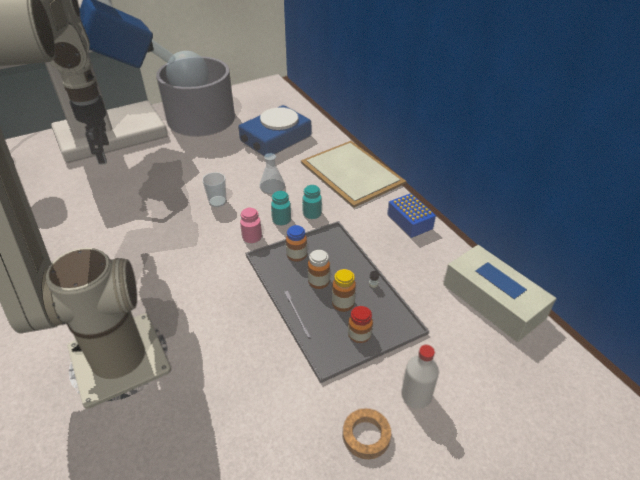

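View pics/wrist0.png

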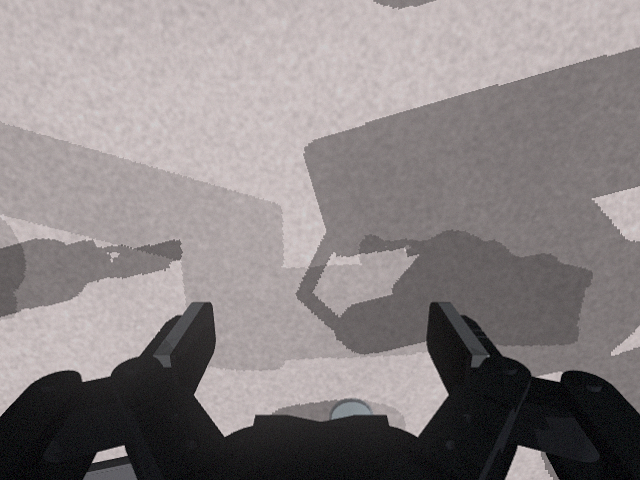

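The top view shows blue (302,247), white (342,245), yellow (375,239) and red (408,244). The side view shows the same caps at (296,232), (319,257), (344,276) and (361,314). The look-alikes are left of the tray. Next I'll measure from both views.

```bash
python3 - <<'E'
from h import *
top=cams.snapshot('top');side=cams.snapshot('side')
pickle.dump((top,side),open('ts.pkl','wb'))
seed={'red':[(408,244),(361,314)],'yellow':[(375,239),(344,276)],'blue':[(302,247),(296,232)],'white':[(342,245),(319,257)]}
H={'red':.087,'yellow':.113,'blue':.100,'white':.105}
def m(p,c,s):
    hsv=cv2.cvtColor(p['color'],cv2.COLOR_RGB2HSV).astype(int);h,S,v=hsv[...,0],hsv[...,1],hsv[...,2]
    M={'red':((h<5)|(h>174))&(S>180)&(v>90),'yellow':(abs(h-27)<6)&(S>180)&(v>120),'blue':(abs(h-115)<10)&(S>150)&(v>90),'white':(S<35)&(v>165)}[c]
    Y,X=np.mgrid[:480,:640];M&=np.hypot(X-s[0],Y-s[1])<16
    n,l,st,ce=cv2.connectedComponentsWithStats(M.astype(np.uint8));k=1+np.argmax(st[1:,4]);return ce[k],st[k]
for c in seed:
    a,sa=m(top,c,seed[c][0]);b,sb=m(side,c,seed[c][1])
    print(c,np.round(a,1),sa,np.round(b,1),sb,'tri',np.round(tri([(top,a),(side,b)]),4),'top@H',np.round(atz(top,a,H[c]-.004),4),'side@H',np.round(atz(side,b,H[c]-.004),4))
ims=[]
for p,(x,y) in((top,(270,210)),(side,(260,210))):
    ims.append(cv2.resize(p['color'][y:y+130,x:x+160],None,fx=4.9,fy=2.3*2,interpolation=cv2.INTER_CUBIC) if 0 else cv2.resize(p['color'][y:y+130,x:x+160],(390,317),interpolation=cv2.INTER_CUBIC))
save({'color':np.hstack(ims)},'zoom')
E
```

```text
red [408.5 243.2] [401 236  15  15 144] [360.8 312.4] [352 307  18  12 151] tri [ 0.5258 -0.2192  0.0843] top@H [ 0.5249 -0.2189  0.083 ] side@H [ 0.5276 -0.2187  0.083 ]
yellow [374.5 237.7] [367 230  16  16 206] [343.9 276.4] [335 269  19  16 226] tri [ 0.5411 -0.1175  0.1049] top@H [ 0.54   -0.1169  0.109 ] side@H [ 0.5397 -0.1209  0.109 ]
blue [300.9 246.4] [294 239  15  16 188] [295.2 230.2] [288 226  15   9 103] tri [0.5195 0.0985 0.0975] top@H [0.5198 0.0985 0.096 ] side@H [0.5202 0.1    0.096 ]Traceback (most recent call last):
  File "<stdin>", line 12, in <module>
  File "<stdin>", line 10, in m
    return _wrapfunc(a, 'argmax', axis=axis, out=out, **kwds)
    return bound(*args, **kwds)
ValueError: attempt to get argmax of an empty sequence
```

```bash
cat >> h.py <<'E'
from scipy.spatial.transform import Rotation as Ro
def Rt(q): return Ro.from_quat([q[1],q[2],q[3],q[0]])
def plan(pt,Rg,s=None):
    s=s or bot.get_state();R=Rt(s['eef_rot']);
    sh=R.inv().apply(np.array(pt)-s['ee_pos'])/.2; rv=(R.inv()*Rg).as_rotvec()/np.pi
    return np.round(sh,4),np.round(rv,4)
E
python3 - <<'E'
from h import *
s=bot.get_state();R=Rt(s['eef_rot']);print(R.as_matrix().round(3))
p=cams.snapshot('wrist');print(np.array(p['R']).round(3))
for xs in (1,-1):
    # tool y down, tool x along xs*world x
    x=np.array([xs,0,0.]);y=np.array([0,0,-1.]);z=np.cross(x,y)
    print('x',xs,plan([0.50,-.06,.30],Ro.from_matrix(np.array([x,y,z]).T)))
for xs in (1,-1):
    x=np.array([0,xs,0.]);y=np.array([0,0,-1.]);z=np.cross(x,y)
    print('y',xs,plan([0.50,-.06,.30],Ro.from_matrix(np.array([x,y,z]).T)))
E
```

```text
[[ 0.284  0.    -0.959]
 [ 0.959  0.     0.284]
 [ 0.    -1.    -0.   ]]
[[ 0.283  0.959 -0.   ]
 [ 0.916 -0.27   0.295]
 [ 0.283 -0.084 -0.955]]
x 1 (array([-2.0781, -0.3434, -2.4823]), array([ 0.    ,  0.4084, -0.    ]))
x -1 (array([-2.0781, -0.3434, -2.4823]), array([-0.    , -0.5916, -0.    ]))
y 1 (array([-2.0781, -0.3434, -2.4823]), array([ 0.    , -0.0916, -0.    ]))
y -1 (array([-2.0781, -0.3434, -2.4823]), array([0.    , 0.9084, 0.    ]))
```

Emit:
drive_tool(moves=[-0.7,-0.35,-0.83,0,0.4084,0,1,-0.7,-0.35,-0.83,0,0.4084,0,1,-0.7,-0.35,-0.83,0,0.4084,0,1,-0.7,-0.35,-0.83,0,0.4084,0,1,-0.7,-0.35,-0.83,0,0.4084,0,1,-0.7,-0.35,-0.83,0,0.4084,0,1,-0.7,-0.35,-0.83,0,0.4084,0,1,-0.7,-0.35,-0.83,0,0.4084,0,1,-0.7,-0.35,-0.83,0,0.4084,0,1,-0.7,-0.35,-0.83,0,0.4084,0,1,-0.7,-0.35,-0.83,0,0.4084,0,1,-0.7,-0.35,-0.83,0,0.4084,0,1], squeeze=20)

```text
t: 2.1
ee_pos: [0.2613, 0.2981, 0.3013]
eef_rot: [0.707, -0.707, -0.001, 0.0]
wrist_force: [0.2, 0.3, 0.4]
width: -0.0002
```

Emit:
drive_tool(moves=[0.6,0,-0.9,0,0,0,1,0.6,0,-0.9,0,0,0,1,0.6,0,-0.9,0,0,0,1,0.6,0,-0.9,0,0,0,1,0.6,0,-0.9,0,0,0,1,0.6,0,-0.9,0,0,0,1,0.6,0,-0.9,0,0,0,1])

```text
t: 2.8
ee_pos: [0.3812, 0.118, 0.3012]
eef_rot: [0.707, -0.707, 0.0, 0.0]
wrist_force: [-1.1, -0.4, -0.4]
width: -0.0001
```

Emit:
drive_tool(moves=[0.6,0,-0.9,0,0,0,1,0.6,0,-0.9,0,0,0,1,0.6,0,-0.9,0,0,0,1,0.6,0,-0.9,0,0,0,1,0.6,0,-0.9,0,0,0,1,0.6,0,-0.9,0,0,0,1,0.6,0,-0.9,0,0,0,1,0.6,0,-0.9,0,0,0,1])

```text
t: 3.6
ee_pos: [0.5007, -0.0601, 0.3016]
eef_rot: [0.707, -0.707, -0.001, 0.001]
wrist_force: [0.2, 0.4, 0.3]
width: 0.0002
```

```bash
python3 - <<'E'
from h import *
p=cams.snapshot('wrist');pickle.dump(p,open('w1.pkl','wb'));save(p,'w1');s=bot.get_state();print(s['t'],s['ee_pos'],s['wrist_force'],np.round(-np.array(p['R']).T@p['t'],3))
E
```

```text
3.65 [ 0.50071991 -0.06015425  0.30172377] [-0.2133089   0.4435851   0.12713651] [0.5   0.016 0.443]
```

View pics/w1.png

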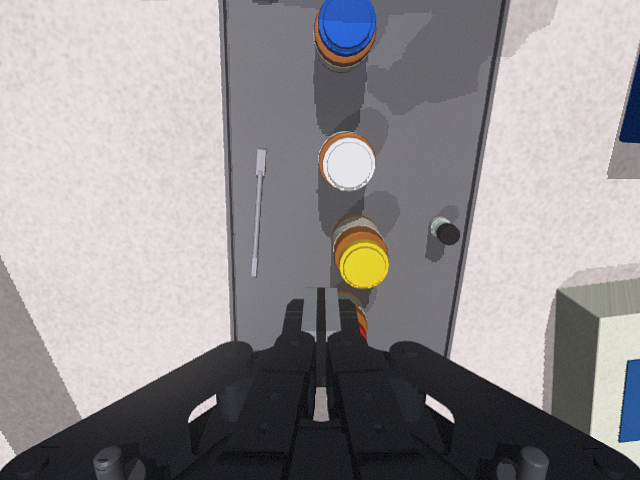

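The wrist picture shows the yellow centre at about (364,264), white (348,164) and blue (348,25). Red is hidden behind the fingers, so I'll move along to see it.

Emit:
drive_tool(moves=[0.12,0,-0.7,0,0,0,1,0.12,0,-0.7,0,0,0,1,0.12,0,-0.7,0,0,0,1,0.12,0,-0.7,0,0,0,1,0.12,0,-0.7,0,0,0,1,0.12,0,-0.7,0,0,0,1,0.12,0,-0.7,0,0,0,1])

```text
t: 4.35
ee_pos: [0.5253, -0.2002, 0.3018]
eef_rot: [0.707, -0.707, -0.001, 0.001]
wrist_force: [0.5, -0.4, 0.5]
width: -0.0002
```

```bash
python3 - <<'E'
from h import *
w2=cams.snapshot('wrist');pickle.dump(w2,open('w2.pkl','wb'));save(w2,'w2');w1=pickle.load(open('w1.pkl','rb'))
H={'red':.087,'yellow':.113,'blue':.100}
for nm,p in(('w1',w1),('w2',w2)):
    hsv=cv2.cvtColor(p['color'],cv2.COLOR_RGB2HSV).astype(int);h,S,v=hsv[...,0],hsv[...,1],hsv[...,2]
    for c,M in {'red':((h<4)|(h>175))&(S>190),'yellow':(abs(h-27)<5)&(S>180),'blue':(abs(h-113)<6)&(S>190)}.items():
        n,l,st,ce=cv2.connectedComponentsWithStats((M&(v>170)).astype(np.uint8))
        for k in range(1,n):
            if st[k,4]>300: print(nm,c,ce[k].round(1),st[k],atz(p,ce[k],H[c]).round(4))
E
```

```text
w1 yellow [364.  264.9] [ 339  242   50   46 1725] [ 0.5426 -0.1128  0.113 ]
w1 blue [347.   21.6] [ 319    0   56   48 2150] [0.5217 0.0987 0.1   ]
w2 red [324.5 220.2] [ 301  199   46   43 1174] [ 0.5291 -0.2152  0.087 ]
w2 yellow [341.4 114. ] [ 314   87   56   54 2304] [ 0.5426 -0.1146  0.113 ]
```

View pics/w2.png

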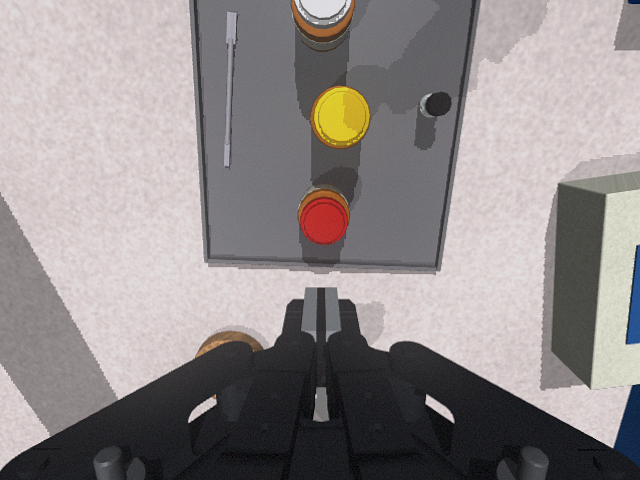

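Red is at (324,221) and yellow at (341,115). That gives red ≈ (0.528,-0.2165), yellow ≈ (0.542,-0.115) and blue ≈ (0.521,0.099), and the views agree within about 3 mm. Now going above red.

Emit:
drive_tool(moves=[0.015,0.2,-0.08,0,0,0,1,0.015,0.4,-0.08,0,0,0,1,0.015,0.6,-0.08,0,0,0,1,0.015,0.75,-0.08,0,0,0,1,0.015,0.88,-0.08,0,0,0,1,0.015,0.94,-0.08,0,0,0,1,0.015,0.98,-0.08,0,0,0,1,0.015,0.98,-0.08,0,0,0,1,0.015,0.98,-0.08,0,0,0,1])

```text
t: 5.3
ee_pos: [0.5293, -0.2181, 0.1067]
eef_rot: [-0.707, 0.707, 0.001, 0.001]
wrist_force: [0.1, 0.6, 0.1]
width: 0.0002
```

```bash
python3 - <<'E'
from h import *
w=cams.snapshot('side');save({'color':cv2.resize(w['color'][220:370,260:460],(800,600),interpolation=cv2.INTER_CUBIC)},'s1')
s=bot.get_state();print(s['t'],s['ee_pos'],s['wrist_force'])
E
```

```text
5.35 [ 0.52949349 -0.21826073  0.10692239] [-0.12131431 -0.49894892  0.03677095]
```

View pics/s1.png

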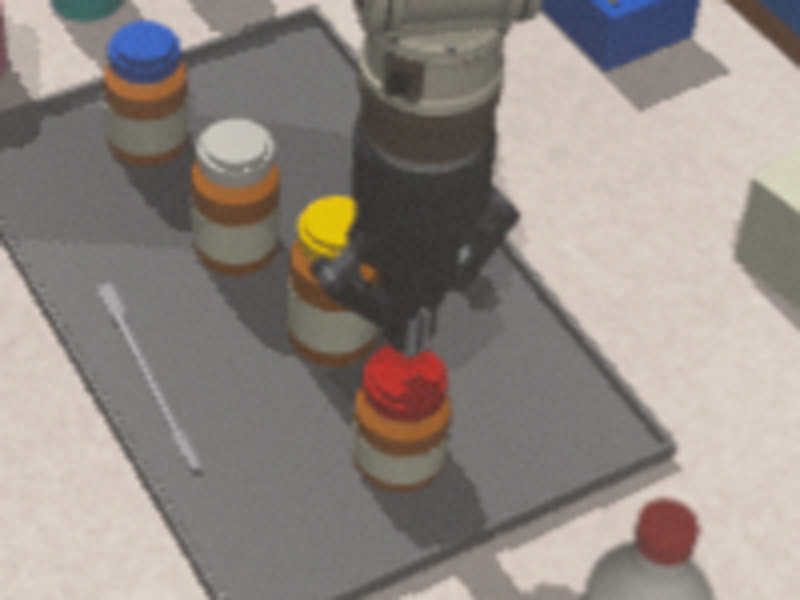

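The side picture shows the fingertips just above the red cap and centred on it. Descending slowly.

Emit:
drive_tool(moves=[0,0.02,0,0,0,0,1,0,0.04,0,0,0,0,1,0,0.06,0,0,0,0,1,0,0.075,0,0,0,0,1,0,0.09,0,0,0,0,1,0,0.095,0,0,0,0,1,0,0.1,0,0,0,0,1,0,0.1,0,0,0,0,1])

```text
t: 6.15
ee_pos: [0.5282, -0.2179, 0.0855]
eef_rot: [0.707, -0.707, 0.0, 0.0]
wrist_force: [-1.3, 0.0, 1.9]
width: -0.0003
```

Emit:
drive_tool(moves=[0,0.005,0,0,0,0,1,0,0.01,0,0,0,0,1,0,0.015,0,0,0,0,1,0,0.015,0,0,0,0,1])

```text
t: 6.55
ee_pos: [0.5282, -0.2179, 0.0822]
eef_rot: [0.707, -0.707, 0.0, 0.0]
wrist_force: [-1.2, 0.6, 2.3]
width: 0.0001
```

Emit:
drive_tool(moves=[0,0.005,0,0,0,0,1,0,0.01,0,0,0,0,1,0,0.015,0,0,0,0,1,0,0.015,0,0,0,0,1])

```text
t: 6.95
ee_pos: [0.5282, -0.2179, 0.0791]
eef_rot: [0.707, -0.707, 0.0, 0.0]
wrist_force: [-1.2, 0.6, 2.4]
width: -0.0003
```

Emit:
drive_tool(moves=[0,0.005,0,0,0,0,1,0,0.01,0,0,0,0,1,0,0.01,0,0,0,0,1])

```text
t: 7.25
ee_pos: [0.5283, -0.2179, 0.0775]
eef_rot: [-0.707, 0.707, 0.0, 0.0]
wrist_force: [-3.4, 0.9, 5.2]
width: 0.0003
```

Emit:
drive_tool(moves=[0,0.005,0,0,0,0,1,0,0.005,0,0,0,0,1,0,0.005,0,0,0,0,1])

```text
t: 7.55
ee_pos: [0.5284, -0.2179, 0.0771]
eef_rot: [-0.707, 0.707, 0.0, 0.0]
wrist_force: [-3.0, 0.6, 7.7]
width: 0.0001
```

Emit:
drive_tool(moves=[0,-0.03,0,0,0,0,1,0,-0.1,0,0,0,0,1,0,-0.3,0,0,0,0,1,0,-0.43,0,0,0,0,1,0.07,-0.43,0.2,0,0,0,1,0.07,-0.43,0.4,0,0,0,1,0.07,-0.43,0.5,0,0,0,1,0.07,-0.43,0.515,0,0,0,1,0.07,-0.43,0.515,0,0,0,1,0.07,-0.4,0.515,0,0,0,1])

```text
t: 8.55
ee_pos: [0.5432, -0.116, 0.1569]
eef_rot: [-0.707, 0.707, 0.0, 0.001]
wrist_force: [0.4, 0.7, 0.2]
width: -0.0004
```

```bash
python3 - <<'E'
from h import *
w=cams.snapshot('side');save({'color':cv2.resize(w['color'][220:370,260:460],(800,600),interpolation=cv2.INTER_CUBIC)},'s2')
s=bot.get_state();print(s['t'],s['ee_pos'],s['wrist_force'])
E
```

```text
8.6 [ 0.54220658 -0.11595786  0.15514746] [ 0.97300247 -0.330495   -1.19932163]
```

View pics/s2.png

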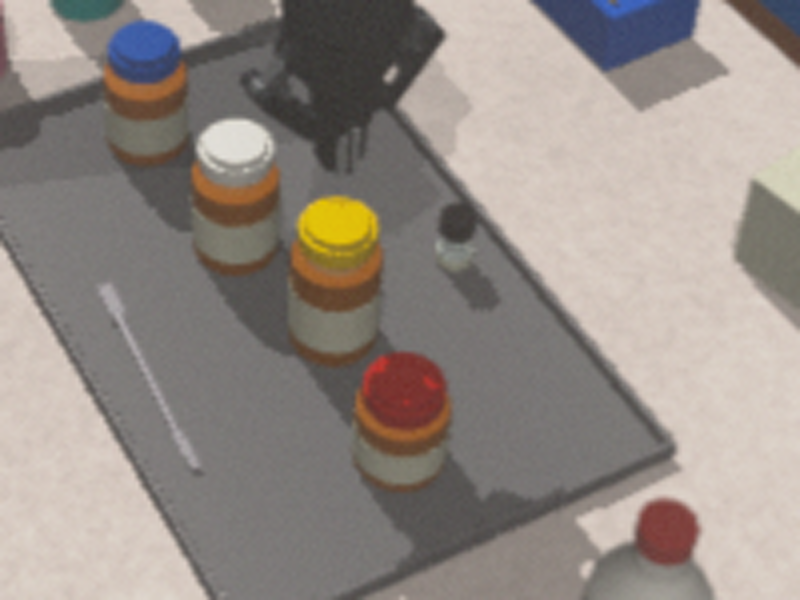

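Red now sits visibly lower at its place, and the fingers are above yellow. Descending.

Emit:
drive_tool(moves=[0,0.06,0,0,0,0,1,0,0.11,0,0,0,0,1,0,0.14,0,0,0,0,1,0,0.16,0,0,0,0,1,0,0.175,0,0,0,0,1,0,0.185,0,0,0,0,1,0,0.195,0,0,0,0,1,0,0.205,0,0,0,0,1,0,0.21,0,0,0,0,1,0,0.21,0,0,0,0,1])

```text
t: 9.6
ee_pos: [0.5423, -0.1149, 0.1143]
eef_rot: [-0.707, 0.707, 0.0, -0.0]
wrist_force: [-0.3, -0.2, 0.7]
width: -0.0002
```

Emit:
drive_tool(moves=[0,0.005,0,0,0,0,1,0,0.01,0,0,0,0,1,0,0.015,0,0,0,0,1,0,0.015,0,0,0,0,1])

```text
t: 10.0
ee_pos: [0.5425, -0.115, 0.1116]
eef_rot: [-0.707, 0.707, 0.0, 0.0]
wrist_force: [-0.4, 0.7, 2.1]
width: 0.0001
```

Contact. The home position is at about 0.105, and I want about 0.103.

Emit:
drive_tool(moves=[0,0.005,0,0,0,0,1,0,0.01,0,0,0,0,1,0,0.015,0,0,0,0,1,0,0.02,0,0,0,0,1,0,0.025,0,0,0,0,1,0,0.03,0,0,0,0,1,0,0.03,0,0,0,0,1])

```text
t: 10.7
ee_pos: [0.5424, -0.1149, 0.1052]
eef_rot: [0.707, -0.707, -0.0, -0.0]
wrist_force: [0.3, 1.1, 1.9]
width: 0.0002
```

Emit:
drive_tool(moves=[0,0.005,0,0,0,0,1,0,0.01,0,0,0,0,1,0,0.01,0,0,0,0,1])

```text
t: 11.0
ee_pos: [0.5425, -0.1149, 0.1036]
eef_rot: [-0.707, 0.707, 0.0, 0.0]
wrist_force: [-0.3, 1.0, 5.3]
width: 0.0001
```

Emit:
drive_tool(moves=[0,0.005,0,0,0,0,1,0,0.005,0,0,0,0,1,0,0.005,0,0,0,0,1])

```text
t: 11.3
ee_pos: [0.5425, -0.1149, 0.1031]
eef_rot: [-0.707, 0.707, 0.0, 0.0]
wrist_force: [-0.9, 0.5, 7.4]
width: 0.0
```

Emit:
drive_tool(moves=[0,-0.03,0,0,0,0,1,0,-0.1,0,0,0,0,1,0,-0.25,0,0,0,0,1,0,-0.35,0,0,0,0,1,-0.1,-0.35,0.2,0,0,0,1,-0.11,-0.35,0.4,0,0,0,1,-0.11,-0.35,0.6,0,0,0,1,-0.11,-0.35,0.75,0,0,0,1,-0.11,-0.35,0.75,0,0,0,1,-0.11,-0.35,0.75,0,0,0,1])

```text
t: 12.3
ee_pos: [0.52, 0.0355, 0.1719]
eef_rot: [-0.707, 0.707, 0.0, -0.001]
wrist_force: [-0.5, -0.1, 0.5]
width: -0.0002
```

```bash
python3 - <<'E'
from h import *
w=cams.snapshot('side');save({'color':cv2.resize(w['color'][220:370,260:460],(800,600),interpolation=cv2.INTER_CUBIC)},'s3')
p=cams.snapshot('wrist');save(p,'w3')
s=bot.get_state();print(s['t'],s['ee_pos'],s['wrist_force'])
hsv=cv2.cvtColor(p['color'],cv2.COLOR_RGB2HSV).astype(int);h,S,v=hsv[...,0],hsv[...,1],hsv[...,2]
n,l,st,ce=cv2.connectedComponentsWithStats(((abs(h-113)<7)&(S>190)&(v>140)).astype(np.uint8))
for k in range(1,n):
    if st[k,4]>300: print(ce[k].round(1),st[k],atz(p,ce[k],.1).round(4))
E
```

```text
12.4 [0.52016125 0.03427956 0.17201245] [ 0.08685945 -0.46325881  0.53272802]
[325.3 140.2] [ 284  100   82   80 4917] [0.5223 0.1029 0.1   ]
```

View pics/s3.png

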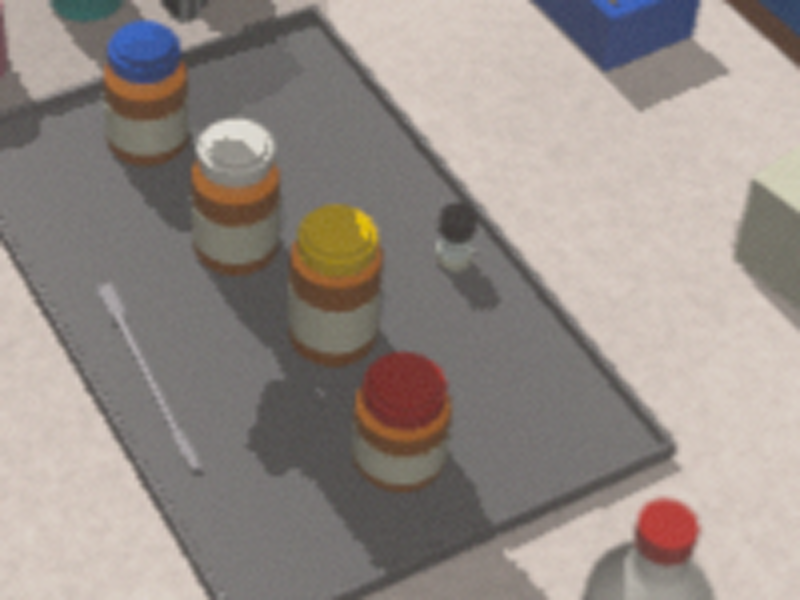

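View pics/w3.png

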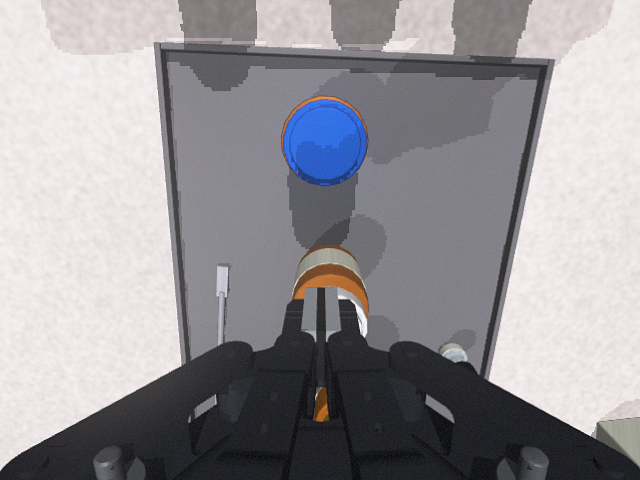

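Yellow is now visibly lower. Blue's centre is at (325,140), which gives (0.522,0.101). I'll move over it, then press.

Emit:
drive_tool(moves=[0.005,0,0.2,0,0,0,1,0.005,0,0.3325,0,0,0,1,0.005,0.1,0.3325,0,0,0,1,0.005,0.2,0.3325,0,0,0,1,0.005,0.25,0.3325,0,0,0,1,0.005,0.28,0.3325,0,0,0,1,0.005,0.3,0.3325,0,0,0,1,0.005,0.315,0.3325,0,0,0,1,0.005,0.33,0.3325,0,0,0,1,0.005,0.345,0.3325,0,0,0,1,0.005,0.355,0.3325,0,0,0,1,0.005,0.355,0.3325,0,0,0,1])

```text
t: 13.6
ee_pos: [0.5212, 0.1016, 0.1011]
eef_rot: [-0.707, 0.707, -0.0, -0.0]
wrist_force: [0.8, -0.6, 0.3]
width: 0.0
```

Emit:
drive_tool(moves=[0,0.005,0,0,0,0,1,0,0.01,0,0,0,0,1,0,0.015,0,0,0,0,1,0,0.015,0,0,0,0,1])

```text
t: 14.0
ee_pos: [0.5215, 0.1016, 0.0984]
eef_rot: [0.707, -0.707, -0.0, -0.0]
wrist_force: [0.7, 0.0, 1.1]
width: 0.0001
```

Emit:
drive_tool(moves=[0,0.005,0,0,0,0,1,0,0.01,0,0,0,0,1,0,0.015,0,0,0,0,1,0,0.02,0,0,0,0,1,0,0.025,0,0,0,0,1,0,0.03,0,0,0,0,1,0,0.03,0,0,0,0,1])

```text
t: 14.7
ee_pos: [0.5215, 0.1016, 0.0922]
eef_rot: [0.707, -0.707, -0.0, -0.0]
wrist_force: [0.6, 0.4, 2.8]
width: 0.0002
```

Emit:
drive_tool(moves=[0,0.005,0,0,0,0,1,0,0.01,0,0,0,0,1,0,0.01,0,0,0,0,1])

```text
t: 15.0
ee_pos: [0.5215, 0.1016, 0.0906]
eef_rot: [0.707, -0.707, -0.0, -0.0]
wrist_force: [-0.5, 0.1, 4.7]
width: -0.0001
```

Emit:
drive_tool(moves=[0,0.005,0,0,0,0,1,0,0.007,0,0,0,0,1,0,0.007,0,0,0,0,1])

```text
t: 15.3
ee_pos: [0.5215, 0.1016, 0.0897]
eef_rot: [0.707, -0.707, -0.0, -0.0]
wrist_force: [-2.5, 0.7, 8.3]
width: 0.0002
```

Blue is home, at 8.3 N with about 2.3 mm of spring give. Retreating up and back.

Emit:
drive_tool(moves=[0,-0.03,0,0,0,0,1,0,-0.1,0,0,0,0,1,0,-0.3,0,0,0,0,1,0,-0.5,0,0,0,0,1,0,-0.7,0,0,0,0,1,-0.2,-0.9,0,0,0,0,1,-0.4,-0.95,0,0,0,0,1,-0.6,-0.95,0,0,0,0,1,-0.8,-0.95,0,0,0,0,1,-0.8,-0.95,0,0,0,0,1,-0.8,-0.95,0,0,0,0,1])

```text
t: 16.4
ee_pos: [0.361, 0.1015, 0.2791]
eef_rot: [0.707, -0.707, -0.001, -0.0]
wrist_force: [0.3, -0.5, 0.5]
width: 0.0002
```

```bash
python3 - <<'E'
from h import *
t0,s0=pickle.load(open('ts.pkl','rb'))
s=cams.snapshot('side');t=cams.snapshot('top')
c=lambda p,b:cv2.resize(p['color'][b[1]:b[1]+150,b[0]:b[0]+200],(400,300),interpolation=cv2.INTER_CUBIC)
save({'color':np.vstack([np.hstack([c(s0,(240,200)),c(s,(240,200))]),np.hstack([c(t0,(260,180)),c(t,(260,180))])])},'fin')
st=bot.get_state();print(st['t'],st['ee_pos'],st['wrist_force'])
def m(p,col,sd):
    hsv=cv2.cvtColor(p['color'],cv2.COLOR_RGB2HSV).astype(int);h,S,v=hsv[...,0],hsv[...,1],hsv[...,2]
    M={'red':((h<5)|(h>174))&(S>150)&(v>60),'yellow':(abs(h-27)<6)&(S>150)&(v>90),'blue':(abs(h-113)<12)&(S>120)&(v>70)}[col]
    Y,X=np.mgrid[:480,:640];M=M&(np.hypot(X-sd[0],Y-sd[1])<18)
    n,l,q,ce=cv2.connectedComponentsWithStats(M.astype(np.uint8));k=1+np.argmax(q[1:,4]);return ce[k]
for col,a,b in(('red',(408,244),(361,314)),('yellow',(375,239),(344,276)),('blue',(302,247),(296,232))):
    print(col,'before',tri([(t0,m(t0,col,a)),(s0,m(s0,col,b))]).round(4),'after',tri([(t,m(t,col,a)),(s,m(s,col,b))]).round(4))
E
```

```text
16.5 [0.3622431  0.10164615 0.27892603] [0.52653408 0.02186122 0.18414318]
red before [ 0.5258 -0.2203  0.0806] after [ 0.5257 -0.2204  0.0728]
yellow before [ 0.5412 -0.1184  0.1019] after [ 0.5413 -0.1184  0.0949]
blue before [0.5198 0.0989 0.0925] after [0.5201 0.0988 0.0859]
```

View pics/fin.png

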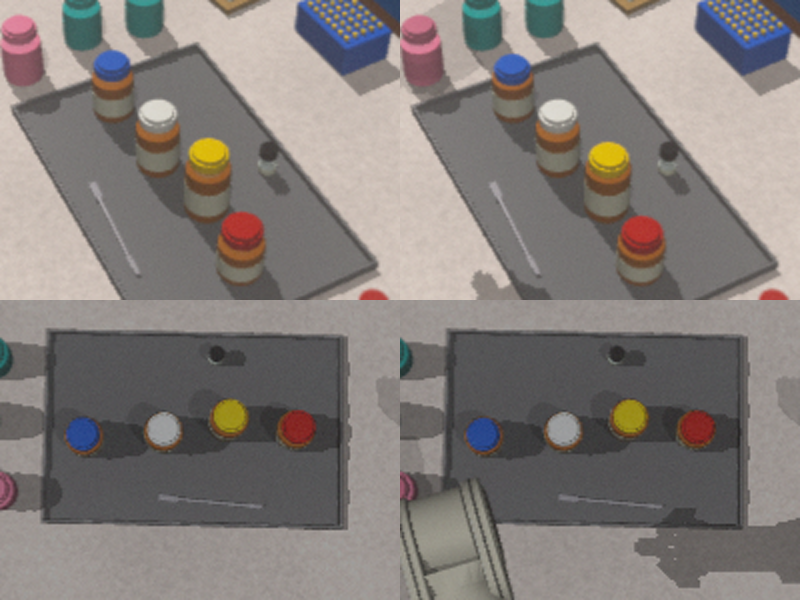

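In the before/after picture (before on the left), the three caps sit lower by 7.8, 7.0 and 6.6 mm. White is unchanged, and everything in the two crops is where it stood. Handing in.

```bash
python3 -c "
from station import bot
print(bot.close_job())"
```

```text
the job is handed in; nothing more can be done
None
```

I pressed the red cap home, then yellow, then blue with the closed fingertips, left the white cap alone, moved the arm clear and handed the job in at about 16.5 s.

- **Force:** each press ended at 7.4–8.3 N, and I saw no reading above that. At that point the fingertips were about 2 mm below the expected home height, which matches the springy centre's give.
- **Caps:** measured from the top and side cameras before and after, the tops dropped 7.8 mm (red), 7.0 mm (yellow) and 6.6 mm (blue), on top of up to 1.5 mm of push at the start. Camera calibration is only good to about 2 mm.
- **Jars:** those three jars moved less than 0.5 mm sideways. The white jar, vial and spatula look unchanged in the final pictures. I did not measure the flask, beaker, washbottle or cork ring, but no force reading suggested contact with them.

**Disagreements:** the views differed by about 3–4 mm on the cap centres, so I aimed at in-between values. There was also a sideways force of about 3 N at the end of the red and blue presses, with no visible shift. No check failed, and the hand-in gave no verdict.

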